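# Seat a culture dish in the colony counter and switch on its stage lamp

## Robot

A 7-joint arm with a two-finger parallel gripper is mounted at the origin on the work surface. World frame = base frame: x ahead of the robot, y to its left, z up, the work surface at z = 0. Lengths are in mm, angles in rad, forces in N, time in s.
With the tool pointing down it reaches from about 400 to 875 mm from the base axis. Payload 6.5 kg.
Tool frame: the origin (TCP) lies on the mounting face of the last link; the fingertips stand 166 mm ahead of it and the grasp point (between the pads) lies 147 mm ahead of it (robot.grip_point_offset is the distance from the TCP to the grasp point, in mm); x points along the fingers, y is the direction in which the jaws open and shut, and the axes are right-handed (so a half turn about x gives the same grasp; the last joint's range is limited). The gripper opens to 88 mm and grips with 3 to 60 N. Pads are 18 mm wide; open, the fingers measure 123 mm over their backs; the gripper's body (75 mm by 187 mm) begins 45 mm behind the grasp point.
Start: joints at [-1.311, 0.536, -0.004, 1.538, 0.003, 1.067, -0.071], TCP at [208.034, 615.802, 404.716] pointing down, gripper open.
Joint ranges: [-2.7, 2.7], [-0.37, 2.16], [-1.27, 1.26], [0.24, 2.4], [-1.31, 4.45], [0.19, 1.91], [-2.76, 2.76]. Speed limits (rad/s): [2.39, 2.39, 3.14, 3.14, 3.14, 3.14, 3.14].

## Interface

Orientations are given as a unit quaternion [w, x, y, z].
In Python, from workcell import get_state, snapshot, robot, recognise, regions_of gives the robot as it stands. The module is installed in compiled form; this text tells all that it offers.
- The arm moves only by the tool step_arm, never from a script. Its argument "moves" is one flat list of numbers, 5 for each row, row after row: the opening, from -1 (shut) to 1 (fully open), so that 0 is half open, then the shift along the tool's x, y, z in m, then the turn about the tool's x in rad. In form: [jaw, x, y, z, twist, jaw, x, y, z, twist, ...]. A call has 1 to 20 rows; each row shifts and turns the commanded pose from where the row before left it, along the tool's axes as they then stand; what a row does not reach is not made up. A row lasts 1/12 s, in which the tool goes at most 41.7 mm and 7.16 degrees, less where a joint would pass 70% of its speed; a pose out of reach is approached as far as the arm can. A call with a gripper value outside its range is refused whole. The fingers move at their own pace and stop on an object; the grip force is fixed at half the most. Time passes only in rows, so rows that do not move let the fingers close. It gives the time, the measured TCP pose, the force and the opening at its end, in the units of the state.
- get_state(): the state, without advancing time (a new reading comes with each control period).
- snapshot(name): name is "scene" or "top"; returns a dict with "img" (384x512x3 uint8, red, green, blue), "range_z" (384x512 float32, mm along the optical axis (not along the pixel's ray), 0 where there is no reading), "fx", "fy", "cx", "cy" (pixels), "origin" and "orientation" of the camera in the world. Camera axes: x right, y down, z forward; pixel columns grow to the right and rows downward; lengths in mm; the calibration is good to about 2 mm. A picture is of the moment at which its call begins.
- robot.sign_off(): hands the job in, once; it reports no verdict.
Trained networks look in a picture, given as the dict that the camera call returned (one of the last four; its "shot" number tells which), for a name from the list of things; names that differ only in an ending like _2 or _b are one class to them, and where a whole thing is asked for, a point or a joint stands for the part that bears it (a point fixed in the world has none). Each returns a list of dicts, best first, with "confidence" (0 to 1); they miss things now and then, are a little off and sometimes report something else, mostly with a low value. They report only what shows in the picture. A call takes as long as a camera call. They do not tell look-alikes from the thing itself.
- recognise(picture, query): "rect" ([centre column, centre row, width, height] in pixels, round what is visible of it).
- regions_of(picture, query): "pixels" (384x512 bool, what is visible of it) and "rect" ([centre column, centre row, width, height] in pixels, round what is visible of it).
The state is a dict: "time_s": time; "q": joint angles; "qd": joint speeds; "tau": joint torques, N m; "position": TCP position; "tcp_rot": TCP orientation; "wrist_force": force on the tool from outside, world axes, zero at the start; "torque": the same for the moment, N m; "finger_gap": finger opening in mm.
Only numpy, scipy, OpenCV 4.12 (cv2) and the standard library are available. Lean on these libraries where they do the work, as an engineer would, in place of code of your own. Each camera call takes 0.05 s, during which the arm holds its last target. There are 200 camera calls.

## Task

The taped culture dish on the deck of the colony counter has not been put into its stage yet. Push it gently across the deck with the fingertips, without picking it up, until it drops over the rim and lies flat in the round recess; then press the green lamp key right in and let it come back out. Leave the red key and everything else alone.

Things in the scene. Friction and masses are not known exactly. Their poses are not given: they have to be found in the camera images.
- counter: Colony counter, beige, fixed, 290 mm deep, 320 wide. Origin: centre of its underside on the bench; x points away from its front (from the robot at yaw 0), y to its left, z up. Its dark level deck, 80 mm up, spans x -80 to 145, y -160 to 160 mm, the recess in its right half. From x -145 to -80 the key panel slopes down 15 degrees to the front. Pen groove at the rear: ribs 5 mm high, x 107 to 131, y -39 to 129.
- seat (a point): Centre of the round recess in the deck, at deck surface height (80 mm above the bench); axes as the counter's. The recess is 95 mm in diameter and 6 mm deep, with a flat white gridded floor, upright wall, 1 mm chamfered edge and a thin bright rim flush with the deck.
- lens_mid (a point): Centre of the counter's round reading lens, 102 mm across its black ring, level, 198 mm above the bench, swung out beyond the right side of the deck. Its gooseneck rises from the rear right corner of the deck (x 120, y -135 mm from the counter's origin). Keep clear of it.
- dish_mid (a point): Centre (half-way up) of the lidded dish with amber medium: a rigid disc, lid taped on, 90 mm across, 15 high, 30 to 65 g, z up. It starts loose and flat on the deck, centre 60 to 120 mm from seat, to its left (counter's +y), perhaps overhanging the recess. Its centre is 7.5 mm above deck height while it slides, 1.5 mm once home in the recess, where it stands out 9 mm.
- lamp_key (a joint): Travel of the green round lamp key, in m: 0 when out, 0.005 fully in. It springs back by itself; about 1.5 N starts it and 5 N holds it fully in.
- lamp_key_top (a point): Centre of the top face of the green lamp key, a 24 mm round cap standing 9 mm proud of the key panel; z points out of the panel, which leans 15 degrees towards the counter's front. It is pressed straight into the panel; pressing straight down works as well. The left one of the two keys.
- zero_key (a joint): Travel of the red round count-zero key, of the same make as the lamp key: 0 out, 0.005 fully in. Not to be pressed.
- zero_key_top (a point): Centre of the top face of the red zero key, 60 mm to the right of the green one.
- marker: Marker pen, white with blue cap, 132 mm long along its y, 10.5 mm thick, lying in the pen groove of the counter; origin under its middle. Leave alone.
- dish_stack: Stack of four culture dishes with red medium, 90 mm in diameter, 60 mm high, on the bench to the left; origin at the centre of its underside. Leave alone.
- reagent_bottle: Amber reagent bottle with blue cap, 68 mm in diameter, 160 mm high; origin at the centre of its underside. Leave alone.
- tip_box: Blue pipette tip box with clear lid, 84 x 122 x 68 mm; origin at the centre of its underside. Leave alone.
- tube_rack: Orange rack with small tubes, 100 x 200 x 47 mm, on the bench to the right; origin at the centre of its underside. Leave alone.
Mind the look-alikes: they are no part of the job. Leave any blue or pink look-alike of the part that bears dish_mid alone.

How it is judged (in metres and radians):
On the way, in this order (a step that is already met when the one before it is completed fails the run):
1. the dish lies flat and fully home in the recess (horizontal distance between dish_mid and seat below 0.004 m and z of dish_mid in the frame of seat between -0.001 and 0.003 m and angle between dish_mid's own z axis and vertical below 0.03 rad), for 0.2 s.
2. the green lamp key is pressed in (all of step 1 and value of joint lamp_key above 0.0035 m), for 0.05 s.
At the end, for the whole second after the job is handed in: The dish lies still in the recess: centre within 4 mm of the recess centre from above and at most 3 mm above deck level (1.5 when home), tilted under 0.03 rad. The green key, pressed in 3.5 mm or more with the dish home, is back out within 1 mm, as is the red key (all of step 1 and linear speed of dish below 0.01 m/s and value of joint each of lamp_key, zero_key below 0.001 m); the robot touches nothing.
It fails at once if the dish is lifted: its centre more than 6 mm above where it slides on the deck (z of dish_mid in the frame of seat above 0.0135 m).
It fails at once if the dish is tipped by more than 0.25 rad (angle between dish_mid's own z axis and vertical above 0.25 rad).
It fails at once if the dish is pushed or pressed with more than 25 N (contact force between the fingers and dish above 25 N).
It fails at once if the red key is pressed in by more than 2 mm (value of joint zero_key above 0.002 m).
It fails at once if another thing is moved by more than 15 mm (distance of any of marker, dish_stack, reagent_bottle, tip_box, tube_rack from where it was at the start of the episode above 0.015 m).
It also fails if it takes over 48 s, if anything falls off the work surface, if the arm or the gripper's body presses on something with over 40 N, if the wrist force passes 120 N, or if a joint passes its speed limit or range.

## Working session

There is one attempt and no reset: what is moved stays moved. The work goes in short steps, Python scripts to look and compute and a tool call to move; the robot and the scene stay as the last step left them, time stands still between calls to the robot, and variables do not carry over. Pictures are saved under pics/ and viewed, about 8 in all and at most 12, crops included, and the job is handed in when it is done.

Besides the shell and the picture viewer there is one more tool, called after "Request:" by a JSON object that holds its "method" and its "body". step_arm: Moves the arm, as the interface text tells. Its arguments: {"type":"object","properties":{"moves":{"type":"array","items":{"type":"number"}}},"required":["moves"]}

```bash
mkdir -p pics; cat > h.py <<'E'
import numpy as np, cv2
from scipy.spatial.transform import Rotation as R
from workcell import get_state, snapshot, robot, recognise, regions_of
def rot(q): return R.from_quat([q[1],q[2],q[3],q[0]]).as_matrix()
def cloud(p):
    v,u=np.mgrid[0:384,0:512]; z=p["range_z"].astype(float)
    c=np.stack([(u-p["cx"])/p["fx"]*z,(v-p["cy"])/p["fy"]*z,z],-1)
    return c@rot(p["orientation"]).T+np.array(p["origin"])
def save(p,n,box=None,s=1):
    im=p["img"][...,::-1]
    if box: im=im[box[1]:box[3],box[0]:box[2]]
    cv2.imwrite(f"pics/{n}.png",cv2.resize(im,None,fx=s,fy=s,interpolation=cv2.INTER_CUBIC))
E
python3 - <<'E'
from h import *
s=get_state(); print(s["time_s"],s["position"],s["tcp_rot"],s["wrist_force"],s["finger_gap"]); print(rot(s["tcp_rot"]).round(3))
for n in ["scene","top"]:
    p=snapshot(n); save(p,n+"1"); C=cloud(p); print(n,p["fx"],np.round(p["origin"]))
    for q in ["counter","dish_mid","lamp_key_top","zero_key_top","lens_mid","marker"]:
        for r in regions_of(p,q)[:3]:
            m=r["pixels"]&(p["range_z"]>0); print(q,round(r["confidence"],2),np.round(r["rect"]),np.median(C[m],0).round(1) if m.any() else None)
a=cv2.imread("pics/scene1.png");b=cv2.imread("pics/top1.png");cv2.imwrite("pics/both.png",cv2.resize(np.hstack([a,b]),(800,300)))
E
```

```text
0.0 [207.92763717 615.49640365 403.86268163] [ 0.69769154  0.11405723  0.69780428 -0.11526777] [-0.20382415  0.27187768  0.96237489] 88.15604076502007
[[-0.     0.32   0.947]
 [-0.002  0.947 -0.32 ]
 [-1.    -0.002  0.   ]]
scene 391.08261159109037 [1543.  327. 1004.]
counter 0.76 [276. 223. 144. 113.] [632.1  60.3  77.7]
dish_mid 0.85 [349. 195.  22.  18.] [323.  241.6  14.1]
dish_mid 0.8 [295. 218.  26.  20.] [608.4 111.   93.6]
lens_mid 0.87 [277. 217. 140. 115.] [632.2  61.6  77.7]
marker 0.56 [277. 241.  34.  21.] [713.4  85.6  88.1]
top 372.10447934419705 [ 451.  -54. 1283.]
counter 0.96 [247. 169. 158. 116.] [577.   40.5  78.9]
dish_mid 0.97 [321. 207.  30.  27.] [ 462.3 -260.8   13.7]
dish_mid 0.82 [178. 244.  28.  26.] [320.4 239.5  14.5]
dish_mid 0.72 [208. 160.  25.  28.] [602.6 105.6  94.5]
lamp_key_top 0.51 [187. 192.  10.  11.] [505.  200.4  79.9]
lens_mid 0.76 [245. 169. 158. 118.] [576.7  39.8  78.9]
marker 0.7 [115. 154.  30.  21.] [630.2 412.2 104.8]
marker 0.53 [223. 128.  38.  14.] [710.9  80.   88.2]
```

View pics/top1.png

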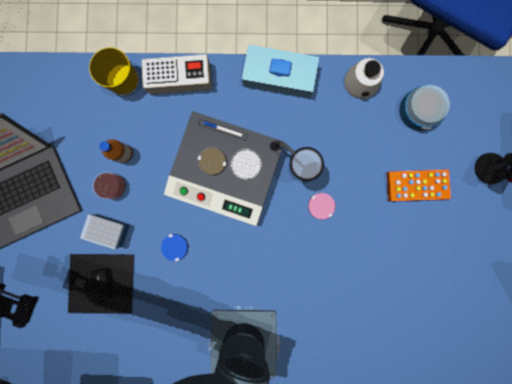

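View pics/scene1.png

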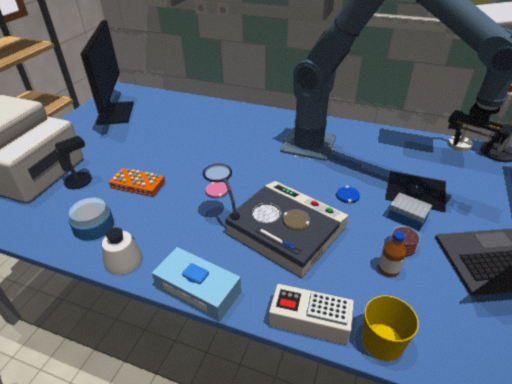

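The top view shows three dish-like discs: amber on the deck (211,160), blue on the bench (174,247) and pink on the bench (321,206). The description fits the amber one. The recess is at (246,164), the green key at (184,191) and the red key at (201,197).

```bash
cat >> h.py <<'E'
def circ(P):
    A=np.c_[2*P,np.ones(len(P))]; s=np.linalg.lstsq(A,(P**2).sum(1),rcond=None)[0]; return s[:2],np.sqrt(s[2]+s[:2]@s[:2])
def hit(p,uv,z):
    uv=np.atleast_2d(uv); d=np.c_[(uv[:,0]-p["cx"])/p["fx"],(uv[:,1]-p["cy"])/p["fy"],np.ones(len(uv))]@rot(p["orientation"]).T
    o=np.array(p["origin"]); return (o+d*((z-o[2])/d[:,2])[:,None])[:,:2]
def blob(p,mask,z):
    # contour centre: largest blob's hull -> plane z -> min enclosing circle / lsq circle
    c,_=cv2.findContours(mask.astype(np.uint8),cv2.RETR_EXTERNAL,cv2.CHAIN_APPROX_NONE)
    c=max(c,key=cv2.contourArea); c=cv2.convexHull(c)[:,0].astype(float)
    m=cv2.moments(hit(p,c,z).astype(np.float32)); P=hit(p,c,z)
    return np.array([m["m10"]/m["m00"],m["m01"]/m["m00"]]),circ(P),2*np.sqrt(m["m00"]/np.pi)
def near(C,xy,r): return np.hypot(C[...,0]-xy[0],C[...,1]-xy[1])<r
E
python3 - <<'E'
from h import *
for n,box in [("top",(155,100,335,235)),("scene",(200,150,360,280))]:
    p=snapshot(n); C=cloud(p); z=p["range_z"]; hsv=cv2.cvtColor(p["img"],cv2.COLOR_RGB2HSV)
    if n=="top": save(p,"top_crop",box,4.4)
    print(n)
    deck=(C[...,2]>70)&(C[...,2]<84)&near(C,(610,40),60); print("deckz",np.median(C[deck][:,2]))
    amb=near(C,(605,105),62)&(C[...,2]>89)&(C[...,2]<99); print("dish depth",amb.sum(),C[amb].mean(0).round(1),blob(p,amb,95))
    ambc=near(C,(605,105),62)&(hsv[...,0]>8)&(hsv[...,0]<28)&(hsv[...,1]>70); print("dish col",ambc.sum(),blob(p,ambc,92))
    wh=near(C,(600,15),75)&(hsv[...,1]<60)&(hsv[...,2]>110)&(C[...,2]<86)&(C[...,2]>60); wh=cv2.morphologyEx(wh.astype(np.uint8),cv2.MORPH_OPEN,np.ones((3,3)))
    print("recess",wh.sum(),blob(p,wh,77),[np.median(C[wh>0][:,2])])
    for nm,lo,hi in [("green",45,85),("red",172,8)]:
        h=hsv[...,0]; k=((h>lo)&(h<hi) if lo<hi else (h>lo)|(h<hi))&(hsv[...,1]>130)&(hsv[...,2]>60)&near(C,(505,180),70)&(C[...,2]>50)
        print(nm,k.sum(),C[k].mean(0).round(1) if k.any() else 0, blob(p,k,79)[0] if k.any() else 0)
    body=(C[...,2]>76)&(C[...,2]<83)&near(C,(590,60),240); 
    c=np.c_[C[body][:,0],C[body][:,1]].astype(np.float32); print("decklvl rect",cv2.minAreaRect(c))
    body=(C[...,2]>50)&(C[...,2]<84)&near(C,(590,60),240); k=cv2.morphologyEx(body.astype(np.uint8),cv2.MORPH_OPEN,np.ones((5,5)))>0
    print("body rect",cv2.minAreaRect(C[k][:,:2].astype(np.float32)))
    L=(C[...,2]>150)&(C[...,2]<260)&near(C,(590,-80),120); print("lens",L.sum(),C[L].mean(0) if L.any() else 0, C[L].max(0) if L.any() else 0)
E
```

```text
top
deckz 77.10569330292662
dish depth 577 [602.6 106.5  94.5] (array([602.89345176, 106.61450238]), (array([602.86421515, 106.52681538]), np.float64(44.46562263149029)), np.float64(87.76875781926026))
dish col 434 (array([602.38733589, 105.79395602]), (array([602.46524579, 105.60960608]), np.float64(39.85172404408857)), np.float64(78.4818607443035))
recess 820 (array([596.31030232,  -1.46530486]), (array([596.29001656,  -1.23539831]), np.float64(53.03054076429245)), np.float64(104.79186845128959)) [np.float64(74.33528373773709)]
green 33 [506.5 199.9  79.7] [506.60034547 200.1809476 ]
red 36 [488.2 143.7  79.7] [488.24678283 144.01557409]
decklvl rect ((592.4505615234375, 66.93888854980469), (320.21234130859375, 270.5192565917969), 71.95478820800781)
body rect ((583.2428588867188, 70.32660675048828), (321.12640380859375, 290.3495178222656), 72.01771545410156)
lens 679 [ 590.53581227 -164.22326965  200.65107608] [657.92058619 -94.25681664 213.3240523 ]
scene
deckz 77.19364607161572
dish depth 412 [606.  109.7  94. ] (array([606.79738331, 109.84701855]), (array([606.820032  , 109.75080119]), np.float64(46.13453851720335)), np.float64(90.8339955848163))
dish col 263 (array([614.24255704, 112.14944595]), (array([614.05669004, 113.03710118]), np.float64(41.03516461207619)), np.float64(79.96544359650953))
recess 421 (array([599.20555766,   0.86283456]), (array([5.98343863e+02, 3.41333665e-01]), np.float64(49.07550431051296)), np.float64(95.07529661171056)) [np.float64(73.63004521015705)]
green 16 [510.7 203.3  79.2] [510.13589021 203.09977122]
red 19 [491.9 146.5  79.4] [491.23544851 146.20648979]
decklvl rect ((594.216796875, 67.121826171875), (323.8728942871094, 270.3185119628906), 72.10346221923828)
body rect ((582.40478515625, 72.04824829101562), (324.857177734375, 298.5408630371094), 71.87010192871094)
lens 371 [ 600.82970426 -155.83392065  197.83791665] [661.88632877 -93.74259688 210.77725868]
```

View pics/top_crop.png

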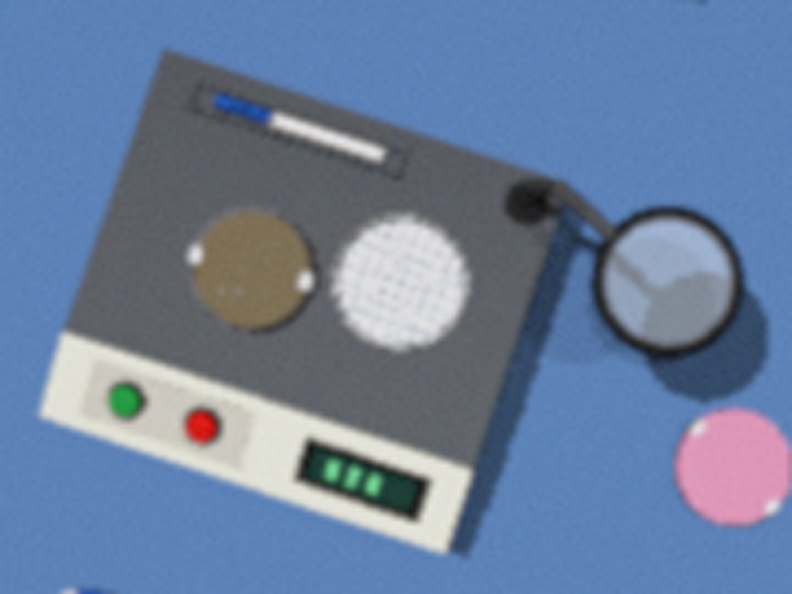

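Request:
{"method": "step_arm", "body": {"moves": [0.36,0,-0.0148,0.0261,0,0.36,0,-0.0148,0.0261,0,0.36,0,-0.0148,0.0261,0,0.36,0,-0.0148,0.0261,0,0.36,0,-0.0148,0.0261,0,0.36,0,-0.0148,0.0261,0,0.36,0,-0.0148,0.0261,0,0.36,0,-0.0148,0.0261,0,0.36,0,-0.0148,0.0261,0,0.36,0,-0.0148,0.0261,0,0.36,0,-0.0148,0.0261,0,0.36,0,-0.0148,0.0261,0,0.36,0,-0.0148,0.0261,0,0.36,0,-0.0148,0.0261,0,0.36,0,-0.0148,0.0261,0,0.36,0,-0.0148,0.0261,0,0.36,0,-0.0148,0.0261,0,0.36,0,-0.0148,0.0261,0,0.36,0,-0.0148,0.0261,0,0.36,0,-0.0148,0.0261,0]}}

```text
time_s: 2.47
position: [608.7, 167.1, 404.9]
tcp_rot: [0.698, 0.115, 0.698, -0.115]
wrist_force: [-0.4, 0.8, -0.1]
finger_gap: 60.1
```

Request:
{"method": "step_arm", "body": {"moves": [0.36,0,0,0,0.119,0.36,0,0,0,0.119,0.36,0,0,0,0.119,0.36,0,0,0,0.119,0.36,0,0,0,0.119,0.36,0,0,0,0.119,0.36,0,0,0,0.119,0.36,0,0,0,0.119,0.36,0,0,0,0.119,0.36,0,0,0,0.119,0.36,0,0,0,0.119,0.36,0,0,0,0,0.36,0,0,0,0]}}

```text
time_s: 3.55
position: [607.8, 168.6, 404.7]
tcp_rot: [-0.485, -0.515, -0.485, 0.515]
wrist_force: [-0.1, -0.4, 0.3]
finger_gap: 59.2
```

```bash
python3 - <<'E'
from h import *
s=get_state(); print(s["time_s"],s["position"],s["wrist_force"],s["finger_gap"],np.round(s["q"],2)); M=rot(s["tcp_rot"]);print(M.round(3))
p=np.array(s["position"])
for D,S in [((602.9,106.6),(596.3,-1.4)),((606.8,109.8),(598.8,.6)),((604.9,108.2),(597.5,-.4))]:
  print((M.T@(np.array([*D,250])-p)).round(1),(M.T@(np.array([*S,250])-p)).round(1))
E
```

```text
3.55 [607.79988651 168.5517029  404.71005103] [-0.13293417 -0.37669984  0.30161458] 59.17409992777163 [-0.66  0.53  0.45  1.61 -0.26  1.05 -0.19]
[[ 0.     0.998 -0.06 ]
 [-0.    -0.06  -0.998]
 [-1.     0.     0.   ]]
[154.7  -1.2  62.1] [154.8  -1.3 170.3]
[154.7   2.5  58.7] [154.8   1.1 168.1]
[154.7   0.7  60.4] [ 1.548e+02 -1.000e-01  1.692e+02]
```

Request:
{"method": "step_arm", "body": {"moves": [0.36,0.015,0,0,0,0.36,0.015,0,0,0,0.36,0.015,0,0,0,0.36,0.015,0,0,0,0.36,0.015,0,0,0,0.36,0.015,0,0,0,0.36,0.015,0,0,0,0.36,0.015,0,0,0,0.36,0.015,0,0,0,0.36,0.01,0,0,0,0.36,0.008,0,0,0,0.36,0,0,0,0,0.36,0,0,0,0]}}

```text
time_s: 4.63
position: [608.0, 168.3, 251.8]
tcp_rot: [-0.484, -0.516, -0.484, 0.516]
wrist_force: [0.1, -0.3, -0.8]
finger_gap: 60.2
```

```bash
python3 - <<'E'
from h import *
s=get_state(); P=np.array(s["position"]); M=rot(s["tcp_rot"]); print(P.round(1),np.round(s["wrist_force"],1))
p=snapshot("scene"); save(p,"scene2",(230,130,370,270),5); C=cloud(p)
T=(C-P)@M
# finger region: within 25 mm of tip height, near tool
m=(T[...,0]>125)&(T[...,0]<158)&(abs(T[...,1])<60)&(abs(T[...,2])<25)&(p["range_z"]>0)
for s_ in (1,-1):
    k=m&(s_*T[...,1]>20); print(k.sum(), np.percentile(T[k],[2,50,98],axis=0).round(1) if k.any() else 0)
E
```

```text
[608.  168.3 251.8] [ 0.1 -0.3 -0.8]
20 [[142.5  40.8 -10.6]
 [151.2  44.   -4. ]
 [157.3  46.8   6.4]]
6 [[125.8 -37.4   4.4]
 [134.7 -32.6   5.3]
 [143.7 -30.3   7.7]]
```

View pics/scene2.png

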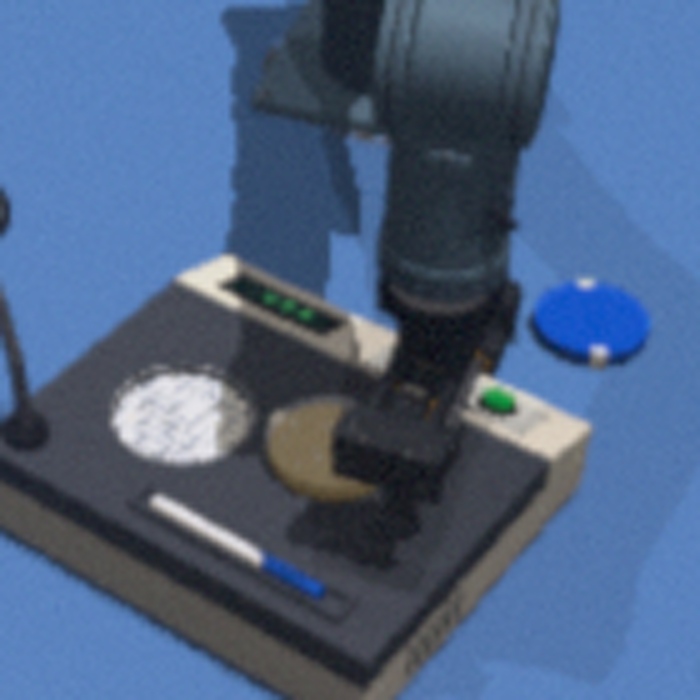

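The fingers stand behind the dish (finger block near crop pixel (390,450)), the dish is at (320,450), and the recess is at (180,415). I'll push along tool +z, stopping well short of the recess.

Request:
{"method": "step_arm", "body": {"moves": [0.36,0.002,0,0,0,0.36,0,0,0.005,0,0.36,0,0,0.005,0,0.36,0,0,0.005,0,0.36,0,0,0.005,0,0.36,0,0,0.005,0,0.36,0,0,0.005,0,0.36,0,0,0.005,0,0.36,0,0,0.005,0,0.36,0,0,0.005,0,0.36,0,0,0.005,0,0.36,0,0,0.005,0,0.36,0,0,0.005,0,0.36,0,0,0.005,0,0.36,0,0,0.005,0,0.36,0,0,0.005,0,0.36,0,0,0.005,0,0.36,0,0,0.005,0,0.36,0,0,0,0,0.36,0,0,0,0]}}

```text
time_s: 6.35
position: [602.3, 82.9, 249.7]
tcp_rot: [-0.484, -0.516, -0.484, 0.516]
wrist_force: [0.5, -0.2, 0.1]
finger_gap: 60.1
```

```bash
cat > m.py <<'E'
from h import *
s=get_state(); P=np.array(s["position"]); M=rot(s["tcp_rot"]); print(s["time_s"],P.round(1),np.round(s["wrist_force"],1),s["finger_gap"])
for n in ("scene","top"):
    p=snapshot(n); C=cloud(p)
    if n=="scene": save(p,"scene_%d"%p["shot"],(230,150,350,260),6); print("pic scene_%d"%p["shot"])
    S=np.array([598.8,.6] if n=="scene" else [596.3,-1.4])
    for r in regions_of(p,"dish_mid"):
        m=r["pixels"]&(p["range_z"]>0)
        if not m.any(): continue
        c=np.median(C[m],0)
        if c[2]<60: continue
        top=m&(C[...,2]>c[2]-5)
        X=np.array(blob(p,top,95)[1][0]); print(n,round(r["confidence"],2),c.round(1),"fit",X.round(1),blob(p,top,95)[1][1].round(1),"to seat, tool yz",(M.T@np.array([*(S-X),0]))[1:].round(1))
E
python3 m.py
```

```text
6.35 [602.3  82.9 249.7] [ 0.5 -0.2  0.1] 60.110935051372124
pic scene_6
top 0.86 [596.4  31.7  94.4] fit [597.9  34.8] 40.8 to seat, tool yz [ 0.8 36.2]
```

View pics/scene_6.png

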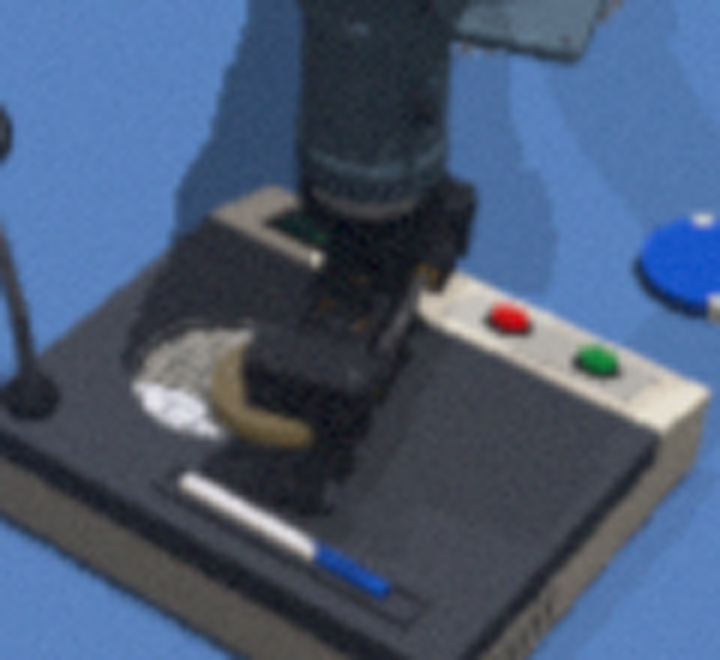

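Request:
{"method": "step_arm", "body": {"moves": [0.36,0,0,0.003,0,0.36,0,0,0.003,0,0.36,0,0,0.003,0,0.36,0,0,0.003,0,0.36,0,0,0.003,0,0.36,0,0,0.003,0,0.36,0,0,0.003,0,0.36,0,0,0.003,0,0.36,0,0,0.003,0,0.36,0,0,0.003,0,0.36,0,0,0.001,0,0.36,0,0,0.001,0,0.36,0,0,0.001,0,0.36,0,0,0.001,0,0.36,0,0,0.001,0,0.36,0,0,0.001,0,0.36,0,0,0.001,0,0.36,0,0,0,0,0.36,0,0,0,0]}}

```text
time_s: 8.13
position: [600.0, 46.4, 249.7]
tcp_rot: [-0.484, -0.516, -0.484, 0.516]
wrist_force: [-0.2, 0.6, -0.7]
finger_gap: 60.1
```

```bash
python3 m.py; python3 - <<'E'
from h import *
for n in ("scene","top"):
    p=snapshot(n); C=cloud(p); hsv=cv2.cvtColor(p["img"],cv2.COLOR_RGB2HSV)
    k=near(C,(598,0),60)&(hsv[...,0]>8)&(hsv[...,0]<28)&(hsv[...,1]>70)&(C[...,2]<105)&(C[...,2]>60)
    A=np.c_[C[k][:,:2]-[598,0],np.ones(k.sum())]; print(n,k.sum(),np.linalg.lstsq(A,C[k][:,2],rcond=None)[0].round(3),np.median(C[k][:,2]),C[k][:,1].min(),C[k][:,1].max())
E
```

```text
8.1333 [600.   46.4 249.7] [-0.2  0.6 -0.7] 60.11431537921705
pic scene_8
top 0.95 [596.9  -6.7  91.3] fit [597.1  -2.5] 40.3 to seat, tool yz [-0.8 -1.1]
scene 72 [-2.4000e-02  1.3000e-02  9.0108e+01] 89.32460684457965 -29.202616254501038 31.061187581646493
top 310 [4.0000e-03 9.4000e-02 9.2083e+01] 91.76929945028792 -32.56097831360779 24.78961203874905
```

Request:
{"method": "step_arm", "body": {"moves": [0.36,0,0,0.001,0,0.36,0,0,0.001,0,0.36,0,0,0.001,0,0.36,0,0,0,0,0.36,0,0,0,0]}}

```text
time_s: 8.85
position: [599.8, 43.4, 249.7]
tcp_rot: [-0.484, -0.516, -0.484, 0.516]
wrist_force: [-0.2, -0.4, 0.0]
finger_gap: 60.2
```

```bash
cat > t.py <<'E'
from h import *
s=get_state(); print(s["time_s"],np.round(s["position"],1),np.round(s["wrist_force"],1))
for n in ("scene","top"):
    p=snapshot(n); C=cloud(p); hsv=cv2.cvtColor(p["img"],cv2.COLOR_RGB2HSV)
    k=near(C,(598,0),60)&(hsv[...,0]>8)&(hsv[...,0]<28)&(hsv[...,1]>70)&(C[...,2]<105)&(C[...,2]>60)
    A=np.c_[C[k][:,:2]-[598,0],np.ones(k.sum())]; print(n,k.sum(),np.linalg.lstsq(A,C[k][:,2],rcond=None)[0].round(3),np.median(C[k][:,2]),C[k][:,1].min(),C[k][:,1].max(),blob(p,k,87)[1])
E
python3 t.py
```

```text
8.85 [599.8  43.4 249.7] [-0.2 -0.4  0. ]
scene 70 [-8.6000e-02  1.0000e-02  9.2085e+01] 89.81967569171064 -32.82946159945516 26.55858645771235 (array([611.34646335,   0.7424884 ]), np.float64(33.36033267445692))
top 315 [9.000e-03 6.800e-02 9.137e+01] 91.06099938421244 -35.718433517121284 18.97404309313911 (array([597.63253971,  -2.40970081]), np.float64(36.46757879665235))
```

Still slightly tilted, with no force yet. I'll go on in 1 mm steps.

Request:
{"method": "step_arm", "body": {"moves": [0.36,0,0,0.001,0,0.36,0,0,0.001,0,0.36,0,0,0,0,0.36,0,0,0,0]}}

```text
time_s: 9.28
position: [599.7, 41.5, 249.7]
tcp_rot: [-0.484, -0.516, -0.484, 0.516]
wrist_force: [-0.3, -0.2, -0.0]
finger_gap: 59.7
```

```bash
python3 t.py
```

```text
9.2833 [599.7  41.5 249.7] [-0.3 -0.2 -0. ]
scene 79 [-6.2000e-02 -2.4000e-02  8.8088e+01] 86.86609943331155 -33.24430974655422 24.004137613853516 (array([618.4612588 ,  -0.81062233]), np.float64(30.601102638241134))
top 317 [ 7.0000e-03 -4.0000e-03  8.8186e+01] 88.28301499230565 -39.0044638688649 19.218296490427385 (array([595.82858238,  -4.95699468]), np.float64(35.902331225574265))
```

The dish has dropped flat, with its top at 88 mm and the slope about 0. I'll back off and rise.

Request:
{"method": "step_arm", "body": {"moves": [0.36,0,0,-0.003,0,0.36,0,0,-0.005,0,0.36,0,0,-0.01,0,0.36,0,0,-0.01,0,0.36,-0.01,0,-0.01,0,0.36,-0.02,0,-0.02,0,0.36,-0.02,0,-0.03,0,-1,-0.02,0,-0.03,0,-1,-0.02,0,-0.03,-0.119,-1,0,0,0,-0.119,-1,0,0,0,-0.119,-1,0,0,0,-0.119,-1,0,0,0,-0.119,-1,0,0,0,-0.119,-1,0,0,0,-0.119,-1,0,0,0,-0.119,-1,0,0,0,-0.119,-1,0,0,0,-0.119,-1,0,0,0,-0.119,-1,0,0,0,0]}}

```text
time_s: 11.05
position: [609.1, 190.2, 340.5]
tcp_rot: [0.698, 0.113, 0.698, -0.113]
wrist_force: [0.2, 0.4, -0.4]
finger_gap: 0.2
```

```bash
cat > f.py <<'E'
from h import *
s=get_state(); P=np.array(s["position"]); M=rot(s["tcp_rot"]); print(s["time_s"],P.round(1),np.round(s["wrist_force"],1),s["finger_gap"]); print(M.round(3))
for n,K in (("scene",(510.5,203.2)),("top",(506.5,200.1))):
    p=snapshot(n); C=cloud(p); hsv=cv2.cvtColor(p["img"],cv2.COLOR_RGB2HSV); save(p,"%s_%d"%(n,p["shot"]),(240,150,340,240) if n=="scene" else (155,100,335,235),4.4)
    S=np.array([598.8,.6] if n=="scene" else [596.3,-1.4])
    for r in regions_of(p,"dish_mid"):
        m=r["pixels"]&(p["range_z"]>0)
        if not m.any() or np.hypot(*(np.median(C[m],0)[:2]-S))>60: continue
        X=blob(p,m,88); k=cv2.erode(m.astype(np.uint8),np.ones((3,3)))>0
        A=np.c_[C[k][:,:2]-S,np.ones(k.sum())]; print(n,p["shot"],"dish",X[0].round(1),X[1][0].round(1),X[1][1].round(1),"minus seat",(X[0]-S).round(1),"plane",np.linalg.lstsq(A,C[k][:,2],rcond=None)[0].round(3))
    k=(hsv[...,0]>45)&(hsv[...,0]<85)&(hsv[...,1]>130)&(hsv[...,2]>60)&near(C,(508,201),30)&(C[...,2]>50)
    if k.any(): print("green",k.sum(),C[k].mean(0).round(1))
for K in ((506.5,200.1),(510.5,203.2)): print("key in tool",(M.T@(np.array([*K,79.7])-P)).round(1)-[166,0,0])
E
python3 f.py; ls pics
```

```text
11.05 [609.1 190.2 340.5] [ 0.2  0.4 -0.4] 0.16752529915048642
[[ 0.001  0.315  0.949]
 [ 0.     0.949 -0.315]
 [-1.     0.001  0.   ]]
scene 16 dish [599.7   2.3] [600.2   1.2] 46.9 minus seat [0.9 1.7] plane [ 0.     0.    87.997]
green 17 [511.  202.9  79.8]
top 17 dish [594.9  -2.2] [594.9  -2.1] 46.3 minus seat [-1.4 -0.8] plane [-1.0000e-03 -7.0000e-03  8.8333e+01]
green 33 [506.5 199.9  80. ]
key in tool [  94.8  -23.1 -100.6]
key in tool [ 94.8 -18.9 -97.8]
both.png
scene1.png
scene2.png
scene_16.png
scene_6.png
scene_8.png
top1.png
top_17.png
top_crop.png
```

The dish is home and flat: its offset from the seat is within 2 mm in both cameras, and its top is at 88 mm. Next is the green key.

Request:
{"method": "step_arm", "body": {"moves": [-1,0,-0.004,-0.02,0,-1,0,-0.004,-0.02,0,-1,0,-0.004,-0.02,0,-1,0,-0.005,-0.02,0,-1,0,-0.004,-0.019,0,-1,0.01,0,0,0,-1,0.015,0,0,0,-1,0.015,0,0,0,-1,0.015,0,0,0,-1,0.015,0,0,0,-1,0.01,0,0,0,-1,0.006,0,0,0,-1,0,0,0,0,-1,0,0,0,0]}}

```text
time_s: 12.42
position: [509.0, 201.1, 253.8]
tcp_rot: [0.698, 0.115, 0.698, -0.115]
wrist_force: [-0.1, 0.8, 0.1]
finger_gap: 0.2
```

```bash
python3 - <<'E'
from h import *
p=snapshot("scene"); save(p,"scene_k",(260,140,380,240),6); print(get_state()["position"],get_state()["wrist_force"])
E
```

```text
[509.11254451 201.16171468 254.22189394] [ 0.07824721  0.06033197 -0.39482883]
```

View pics/scene_k.png

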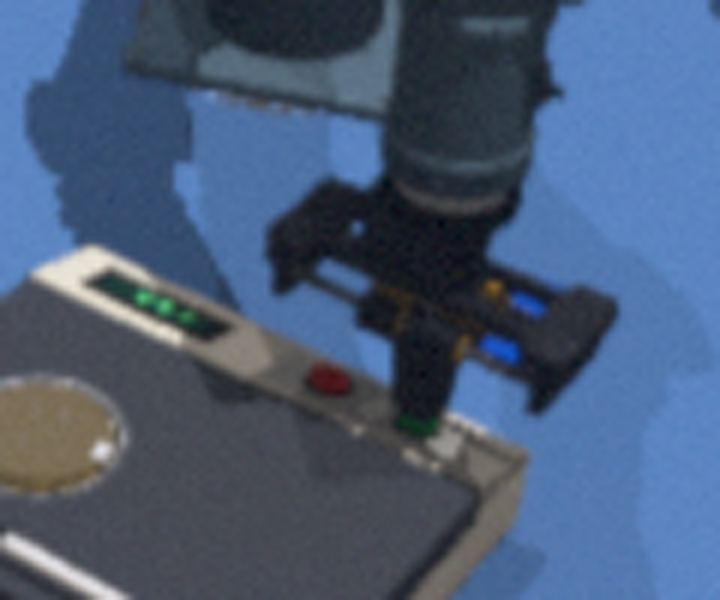

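The fingertips stand just above the green key (415,425), the red key (330,380) is clear, and the dish sits centred in its rim (40,435). I'll press in small steps.

Request:
{"method": "step_arm", "body": {"moves": [-1,0.002,0,0,0,-1,0.002,0,0,0,-1,0.001,0,0,0,-1,0.001,0,0,0,-1,0.001,0,0,0,-1,0,0,0,0,-1,0,0,0,0]}}

```text
time_s: 13.05
position: [509.2, 201.1, 247.1]
tcp_rot: [0.698, 0.115, 0.697, -0.115]
wrist_force: [1.6, -0.6, 3.2]
finger_gap: 0.5
```

Request:
{"method": "step_arm", "body": {"moves": [-1,0.001,0,0,0,-1,0.001,0,0,0,-1,0,0,0,0]}}

```text
time_s: 13.3
position: [509.5, 201.0, 245.1]
tcp_rot: [0.698, 0.115, 0.697, -0.115]
wrist_force: [3.5, -1.4, 5.0]
finger_gap: 0.8
```

Request:
{"method": "step_arm", "body": {"moves": [-1,0.001,0,0,0,-1,0,0,0,0,-1,0,0,0,0]}}

```text
time_s: 13.55
position: [509.6, 200.9, 244.3]
tcp_rot: [0.699, 0.115, 0.697, -0.115]
wrist_force: [4.1, -1.2, 5.3]
finger_gap: 0.8
```

Request:
{"method": "step_arm", "body": {"moves": [-1,0.001,0,0,0,-1,0,0,0,0,-1,0,0,0,0]}}

```text
time_s: 13.8
position: [509.8, 200.8, 243.8]
tcp_rot: [0.699, 0.115, 0.697, -0.115]
wrist_force: [2.0, -2.8, 11.4]
finger_gap: 0.6
```

Request:
{"method": "step_arm", "body": {"moves": [-1,0.001,0,0,0,-1,0,0,0,0,-1,0,0,0,0]}}

```text
time_s: 14.05
position: [509.9, 200.8, 243.5]
tcp_rot: [0.699, 0.115, 0.697, -0.115]
wrist_force: [0.4, -2.7, 19.0]
finger_gap: 0.5
```

The force rises stiffly (11, then 19 N), so the key is at its stop. Release and rise straight up.

Request:
{"method": "step_arm", "body": {"moves": [-1,-0.003,0,0,0,-1,-0.005,0,0,0,-1,-0.01,0,0,0,-1,-0.02,0,0,0,-1,-0.03,0,0,0,-1,-0.03,0,0,0,-1,-0.03,0,-0.03,0,-1,-0.01,0.03,-0.03,0,-1,0,0.03,-0.03,0,-1,0,0.03,-0.02,0,-1,0,0.03,0,0,-1,0,0,0,0,-1,0,0,0,0,-1,0,0,0,0]}}

```text
time_s: 15.22
position: [444.2, 346.4, 378.2]
tcp_rot: [0.697, 0.114, 0.698, -0.116]
wrist_force: [0.1, 0.6, 0.1]
finger_gap: 0.6
```

```bash
python3 f.py; ls -t pics|head -2
```

```text
15.2167 [444.2 346.4 378.2] [0.1 0.6 0.1] 0.6128795154359712
[[-0.002  0.32   0.947]
 [-0.002  0.947 -0.32 ]
 [-1.    -0.003 -0.001]]
scene 19 dish [601.    3.2] [601.3   2.7] 47.4 minus seat [2.2 2.6] plane [-1.1000e-02  4.0000e-03  8.8122e+01]
green 16 [510.6 203.3  79.1]
top 20 dish [595.7  -0.7] [ 5.96e+02 -4.00e-01] 45.3 minus seat [-0.6  0.7] plane [-6.0000e-03  0.0000e+00  8.8372e+01]
green 31 [506.5 199.5  80. ]
key in tool [ 132.7 -117.9  106.2]
key in tool [ 132.7 -113.7  109. ]
top_20.png
scene_19.png
```

View pics/top_20.png

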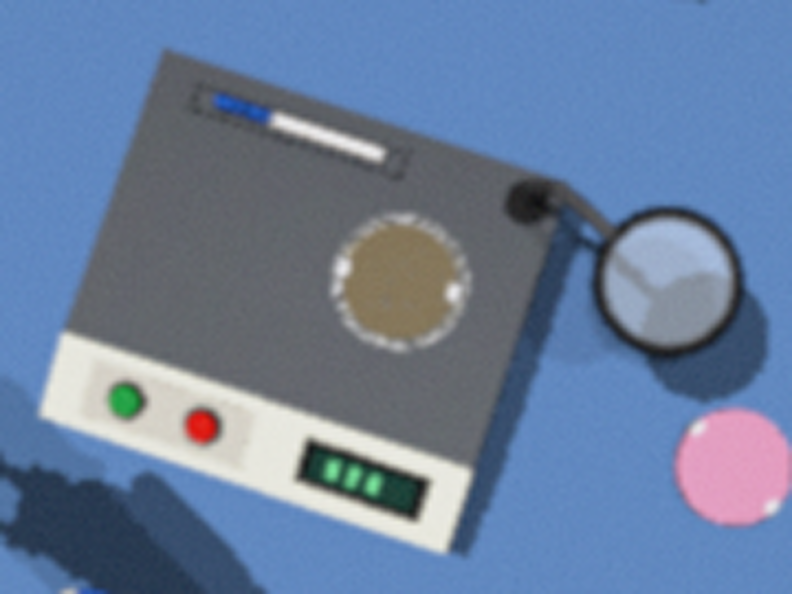

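The amber dish is centred in its bright rim (402,282). The green (126,400) and red (201,427) keys look as they did at the start, and the marker hasn't moved.

```bash
python3 -c "
from workcell import robot
robot.sign_off()"
```

```text
the job is handed in; nothing more can be done
```

I pushed the amber dish across the deck with the two fingertips until it dropped into the recess. Then I pressed the green key to its stop, released it, moved clear and handed the job in after about 15 s of robot time.

- **Dish:** it lies flat, with its top at about 88 mm where 89 is expected and a fitted slope of about 0.01 or less. The top camera puts it about 1 mm from the recess centre and the scene camera about 3.4 mm. The two cameras disagree by 3 to 5 mm throughout. A dish lying flat in the recess can be at most 2.5 mm off centre, and the last picture shows it centred in the rim.
- **Green key:** the press ended at a hard stop, with the force rising from 5 to 19 N after about 5 mm. The key's travel can't be read directly. Afterwards its top measured 80 mm (top camera) and 79 mm (scene camera), within about 0.3 mm of the start in each camera.
- **Everything else:** the red key and the marker look unchanged in the last picture, and the gripper was clear of everything with no force on the wrist. I did not re-measure the dish stack, bottle, tip box or tube rack, but the arm passed well clear of them.

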